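Start and close the screw cap of the water-filter tank

ROBOT

A 6-joint arm with a two-finger parallel gripper is mounted at the origin on the work surface. World frame = base frame: x ahead of the robot, y to its left, z up, the work surface at z = 0. Lengths are in m, angles in degrees, forces in N, time in s.
With the tool pointing down it reaches from about 0.3 to 0.95 m from the base axis. Payload 3.1 kg.
Tool frame: the origin (TCP) lies between the finger pads; the fingertips stand robot.nose_length ahead of it and the grasp point (between the pads) lies 2 mm behind it (robot.nose_length is the distance from the TCP to the fingertips, in m); z points along the fingers, y is the direction in which the jaws open and shut (so a half turn about z gives the same grasp; the last joint's range is limited). The gripper opens to 85 mm and grips with 20 to 120 N. Pads are 22 mm wide; open, the fingers measure 114 mm over their backs; the gripper's body (76 mm by 85 mm) begins 54 mm behind the grasp point. The pads swing forward as they close: fully open they stand 13 mm farther back than shut.
Start: joints at [-77.103, 17.653, 93.61, -0, 68.738, -3.994], TCP at [0.182, -0.598, 0.248] pointing down, gripper open.
Joint ranges: [-175.34, 175.34], [-45.06, 112.39], [2.9, 150.54], [-68.45, 248.45], [3.09, 151.38], [-168.51, 168.51]. Speed limits (degrees/s): [159.86, 159.86, 180, 180, 180, 180].

INTERFACE

Orientations are given as [roll, pitch, yaw] about the fixed x, y, z axes, in that order (R = Rz(yaw) Ry(pitch) Rx(roll)).
In Python, from rig import robot gives the robot as it stands.
- The arm moves only by the tool jog_arm, never from a script. Its argument "commands" is a list of rows, each a list of 7 numbers: the shift along the tool's x, y, z in cm, then the turn, a rotation vector about the tool's x, y, z in degrees, then the closure, from 0 (fully open) to 1 (shut). A call has 1 to 5 rows; each row is the pose to reach, as a shift and turn from the pose commanded when the call began, along the tool's axes at that moment; what a row does not reach only later rows make up. A row lasts 1/12 s, in which the tool goes at most 41.7 mm and 7.16 degrees, less where a joint would pass 70% of its speed; a pose out of reach is approached as far as the arm can. A call with a gripper value outside its range is refused whole. The fingers move at their own pace and stop on an object; the grip force is fixed at half the most. Time passes only in rows, so rows that repeat a pose let the fingers close. It gives the time, the measured TCP pose, the force and the opening at its end, in the units of the state.
- robot.get_state(): the state, without advancing time (a new reading comes with each control period).
- robot.camera(name): name is "scene" or "top"; returns a dict with "color" (480x640x3 uint8, red, green, blue), "camera_matrix" (3x3 intrinsics, pixels), "R" (3x3) and "t" (3): a world point X has camera coordinates R X + t. Camera axes: x right, y down, z forward; pixel columns grow to the right and rows downward; lengths in m; the calibration is good to about 2 mm. A picture is of the moment at which its call begins. There is no depth.
- robot.close_job(): hands the job in, once; it reports no verdict.
Trained networks look in a picture, given as the dict that the camera call returned (one of the last four; its "shot" number tells which), for a name from the list of things; names that differ only in an ending like _2 or _b are one class to them, and where a whole thing is asked for, a point or a joint stands for the part that bears it (a point fixed in the world has none). Each returns a list of dicts, best first, with "conf" (0 to 1); they miss things now and then, are a little off and sometimes report something else, mostly with a low value. They report only what shows in the picture. A call takes as long as a camera call. They do not tell look-alikes from the thing itself.
- robot.trace(picture, target): "pixels" (480x640 bool, what is visible of it) and "xy" ([column, row] in pixels, amid what is visible of it).
The state is a dict: "clock": time; "q": joint angles; "qd": joint speeds; "joint_efforts": joint torques, N m; "position": TCP position; "tool_rot": TCP orientation; "contact_force": force on the tool from outside, world axes, zero at the start; "torque": the same for the moment, N m; "width": finger opening in m.
Only numpy, scipy, OpenCV 4.12 (cv2) and the standard library are available. Lean on these libraries where they do the work, as an engineer would, in place of code of your own. Each camera call takes 0.05 s, during which the arm holds its last target.

TASK

Pick up the loose screw cap by its bar, set it on the filler neck of the water-filter tank, and with a light press turn it backwards (counter-clockwise) until the thread drops in with a click; then turn it clockwise until it is fully home, and let go. Be gentle: do not press hard and do not wrench the cap against a stop in either direction, because the neck only sits in a soft seal. Leave the tumbler, the jar lid and the measuring cup where they are.

Things in the scene. Friction and masses are not known exactly. Their poses are not given: they have to be found in the camera images.
- cap_grip (a point): Centre of the flat-sided bar grip on the loose white plastic screw cap: bar 50 mm long (point's x), 18 mm wide (its y, the width to grasp), 24 mm high; z up. It lies 12 mm below the bar's top, 38 mm above the skirt's lower edge, so at z = 0.038 at the start (cap stands skirt down on the worktop).
- cap: The cap as a whole, 0.08 to 0.17 kg; origin at the centre of its skirt's lower edge. Ribbed round skirt 62 mm across, 22 mm deep, open below. Inside: a centring plug 29 mm across, tapered to 22 mm at its tip, 1 mm above the lower edge; four round lugs 4 mm thick every 90 degrees, in line with and across the bar.
- neck_foot (a point): Where the filler neck's axis meets the tank's flat deck (z = 0.11); z up. The neck is a tube 25.5 mm high, 30 mm bore (about 1 mm play for the cap's plug), with four thread ramps, 53 mm across, every 90 degrees. Where they start round the axis differs each time and is NOT measured: feel for it. Over 30 N of contact in all between cap and neck fails.
- neck_mouth (a point): Centre of the neck's mouth, 25.5 mm above neck_foot. cap_grip height above neck_foot: set down on the ramps 50 to 56 mm; a stop on each ramp's low end bars clockwise turning there. Counter-clockwise the cap climbs (80 degrees at most), then drops to 47 mm: the click. A 3 mm slip off a stop to 50 mm is not yet the click. Some starts drop to 47 at once.
- tank: The fixed white water-filter tank, 160 (x) by 220 (y) by 110 mm; origin under its centre; neck 50 mm to its -y. After the click the cap turns freely some 14 degrees, up to a stop on the counter-clockwise side; clockwise 61 to 76 degrees draws it down 4 to 5 mm more to a solid stop, cap_grip then 42 to 43 mm above neck_foot: fully home. It stays as left.
- neck_twist (a joint): Twist of the neck in its soft seal, rad, counter-clockwise from above positive, 0 unloaded. A spring, 8 N m per rad: 0.04 rad is 0.3 N m, plenty for tightening; sliding round under a light press (about 5 N) takes 0.1 to 0.25 N m. Over 0.085 rad (0.7 N m) either way tears the seal and fails.
- tumbler: Glass tumbler, 66 mm across, 100 mm high, about 110 mm beyond the place where the cap starts; origin under its centre. To be left alone.
- jar_lid: Plain flat steel jar lid, 68 mm across, 12 mm high, no bar, about 100 mm from the cap's start on the robot's side; origin under its centre. To be left alone.
- measure: Small steel measuring cup, 42 mm across, 32 mm high, standing on the tank's deck about 110 mm from the neck; origin under its centre. To be left alone.
Mind the look-alikes: they are no part of the job. Of the things shaped like the cap, the white one is meant.

How it is judged (in metres and radians):
At the end, for the whole second after the job is handed in: The cap is screwed home on the neck: bar centre less than 44.2 mm above the tank's deck (home is 42 to 43), within 4 mm of the neck's axis, upright within 0.08 rad (z of cap_grip in the frame of neck_foot below 0.0442 m and horizontal distance between cap_grip and neck_foot below 0.004 m and angle between cap_grip's own z axis and vertical below 0.08 rad); the robot touches nothing.
It fails at once if the cap bears on the neck with more than 30 N in all (contact force between cap and tank above 30 N).
It fails at once if the neck is wrenched more than 0.085 rad (0.7 N m) in its seal (value of joint neck_twist above 0.085 rad or value of joint neck_twist below -0.085 rad).
It fails at once if the tumbler, the jar lid or the measuring cup is shifted by more than 25 mm (distance of any of tumbler, jar_lid, measure from where it was at the start of the episode above 0.025 m).
It also fails if it takes over 72 s, if anything falls off the work surface, if the arm or the gripper's body presses on something with over 40 N, if the wrist force passes 120 N, or if a joint passes its speed limit or range.

## Working session

There is one attempt and no reset: what is moved stays moved. The work goes in short steps, Python scripts to look and compute and a tool call to move; the robot and the scene stay as the last step left them, time stands still between calls to the robot, and variables do not carry over. Pictures are saved under pics/ and viewed, and the job is handed in when it is done.

Besides the shell and the picture viewer there is one more tool, called in YAML: its name, and indented under it one key for each argument. jog_arm: Moves the arm, as the interface text tells. Its arguments: {"type":"object","properties":{"commands":{"type":"array","items":{"type":"array","items":{"type":"number"}}}},"required":["commands"]}

```bash
ls; mkdir -p pics
python3 - <<'E'
from rig import robot
import cv2,numpy as np
print(robot.get_state(), robot.nose_length)
for n in("scene","top"):
    p=robot.camera(n); cv2.imwrite(f"pics/{n}0.png",p["color"][:,:,::-1])
    print(n,p["camera_matrix"],p["R"],p["t"])
    for t in("cap","cap_grip","tank","tumbler","jar_lid","measure"):
        for d in robot.trace(p,t): print(n,t,d["conf"],d["xy"],d["pixels"].sum())
E
```

```text
pics
{'clock': 0.0, 'q': array([-7.71035825e+01,  1.77032471e+01,  9.36897641e+01,  1.26326769e-03,
        6.87383906e+01, -3.99258258e+00]), 'qd': array([-0.01408982, -0.08875892,  0.05622986, -0.08628316,  0.08717626,
       -0.06384093]), 'joint_efforts': array([-1.97370546e-04, -4.15258670e+01, -2.76665175e+01, -1.44562523e-04,
        1.03085639e-02,  1.00857605e-05]), 'position': array([ 0.18138738, -0.59727694,  0.24705869]), 'tool_rot': array([-1.79868999e+02, -1.03225209e-02,  1.68885288e+01]), 'contact_force': array([-0.3837255 , -0.18387341,  0.21218575]), 'torque': array([ 0.05735268, -0.00524553, -0.0324683 ]), 'width': 0.08570228892525512} 0.017
scene [[479.3267723    0.         314.77784682]
 [  0.         479.3267723  245.27413652]
 [  0.           0.           1.        ]] [[-0.54766284  0.83667147  0.00680258]
 [ 0.5425642   0.36131374 -0.75833797]
 [-0.6369376  -0.41162269 -0.65182609]] [ 0.29075949 -0.19959169  1.23648212]
scene cap 0.77 [369.6, 306.3] 1096
scene cap 0.65 [432.3, 329.0] 971
scene cap 0.61 [385.2, 269.4] 923
scene cap_grip 0.97 [434.5, 327.0] 921

[... 245 characters left out ...]
0.41 [433.2, 325.5] 903
top [[433.90482542   0.         324.31893697]
 [  0.         433.90482542 233.34392913]
 [  0.           0.           1.        ]] [[-0.01567038 -0.99965797 -0.02093758]
 [-0.98133947  0.01939002 -0.19130311]
 [ 0.19164366  0.01754909 -0.98130767]] [0.00148729 0.54596058 0.70107331]
top cap 0.9 [199.4, 258.3] 1049
top cap 0.61 [266.8, 308.8] 1004
top cap 0.6 [258.1, 255.7] 948
top cap_grip 0.85 [259.0, 254.8] 1061
top cap_grip 0.76 [270.2, 306.2] 1062
top cap_grip 0.56 [199.1, 263.6] 1027
top tank 0.57 [430.6, 224.2] 13412
top tumbler 0.56 [178.6, 193.3] 1664
top tumbler 0.28 [430.5, 219.1] 13383
top jar_lid 0.96 [209.5, 311.6] 1131
top measure 0.88 [397.8, 187.3] 595
```

Run:
```python
import cv2,numpy as np
a=cv2.imread("pics/top0.png")[160:360,140:500];b=cv2.imread("pics/scene0.png")[180:430,140:500]
a=cv2.resize(a,(760,422),interpolation=2)
b=cv2.resize(b,(760,528),interpolation=2)
cv2.imwrite("pics/tc.png",a);cv2.imwrite("pics/sc.png",b)
```

```text
(no output)
```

View pics/tc.png

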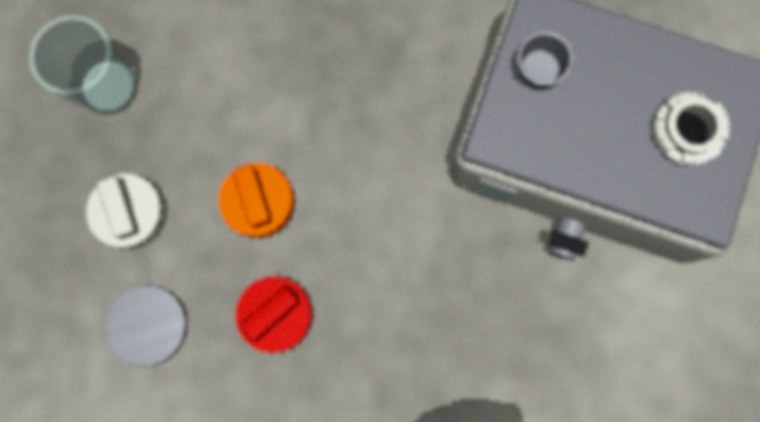

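View pics/sc.png

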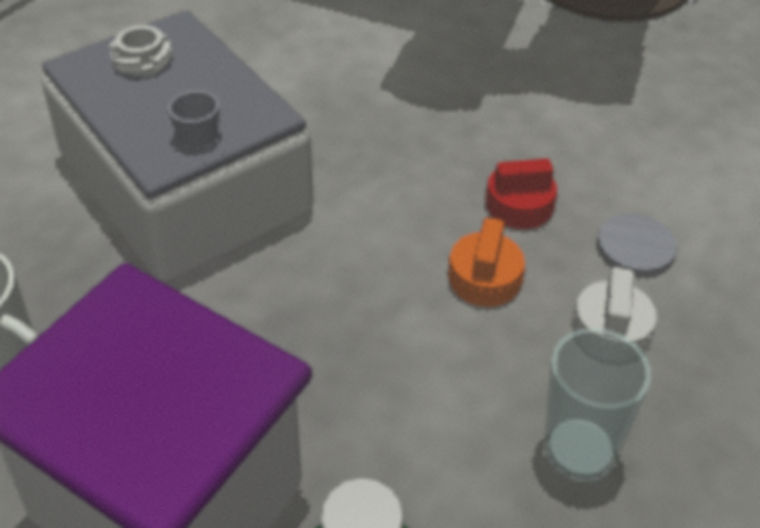

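Candidates in the top picture are white (199,258), orange (262,254) and red (270,308). The white one with the bar, next to the tumbler and the jar lid, is the one meant. I'll check it in an enlarged crop.

Run:
```python
import cv2,numpy as np
t=cv2.imread("pics/top0.png");s=cv2.imread("pics/scene0.png")
def c(im,x,y,w,h,f): return cv2.resize(im[y:y+h,x:x+w],(w*f,h*f),interpolation=cv2.INTER_CUBIC)
A=c(t,176,236,48,48,8);B=c(t,444,196,48,48,8);C=c(s,408,298,48,48,8)[:,:];D=c(s,184,182,48,48,8)
cv2.imwrite("pics/four.png",cv2.resize(np.vstack([np.hstack([A,B]),np.hstack([C,D])]),(600,600)))
```

```text
(no output)
```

View pics/four.png

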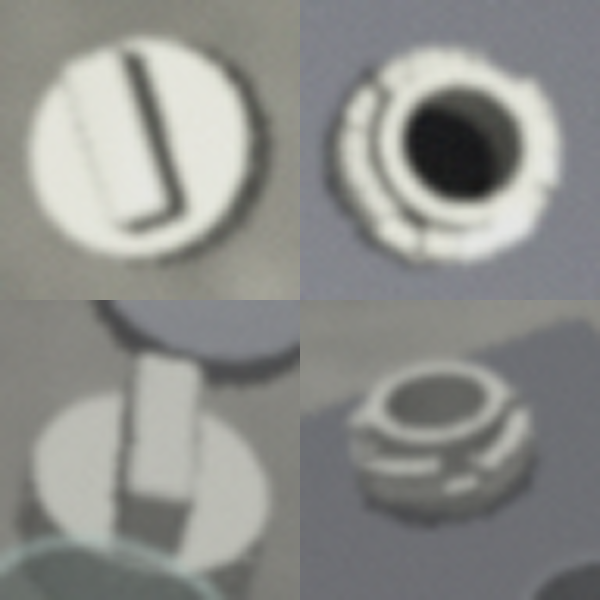

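The enlarged crops confirm it. The white cap has a plain bar, with the bar top centred at about (195,258) in top and (434,318) in scene. The neck bore is at about (470,219) in top and (206,198) in scene.

```bash
cat > h.py <<'E'
from rig import robot
import cv2,numpy as np
def ray(p,uv):
    K,R,t=p["camera_matrix"],p["R"],p["t"]
    d=R.T@np.linalg.inv(K)@np.array([uv[0],uv[1],1.]); o=-R.T@t
    return o,d/np.linalg.norm(d)
def onz(p,uv,z):
    o,d=ray(p,uv); return o+d*(z-o[2])/d[2]
def tri(rs):
    A=sum(np.eye(3)-np.outer(d,d) for o,d in rs);b=sum((np.eye(3)-np.outer(d,d))@o for o,d in rs)
    x=np.linalg.solve(A,b);return x,[np.linalg.norm((np.eye(3)-np.outer(d,d))@(x-o))for o,d in rs]
E
python3 - <<'E'
from h import *
T=robot.camera("top");S=robot.camera("scene")
f=6.25
A=lambda x,y:(176+x/f-.5,236+y/f-.5)
B=lambda x,y:(444+(x-300)/f-.5,196+y/f-.5)
C=lambda x,y:(408+x/f-.5,298+(y-300)/f-.5)
D=lambda x,y:(184+(x-300)/f-.5,182+(y-300)/f-.5)
tc=[onz(T,A(*c),.05)[:2] for c in((65,75),(120,50),(170,205),(125,222))]
sc=[onz(S,C(*c),.05)[:2] for c in((137,352),(200,365),(190,498),(130,488))]
for n,q in("T",tc),("S",sc):
    q=np.array(q); print(n,q.round(4).tolist(),q.mean(0)); 
    for e in q[1:2]-q[2:3],q[0:1]-q[3:4],: print(np.degrees(np.arctan2(e[0,1],e[0,0])),np.linalg.norm(e))
print("disk",onz(T,A(139,147),.022),onz(S,C(151,482),.022))
print("neck",onz(T,B(463,143),.1355),onz(S,D(440,401),.1355),tri([ray(T,B(463,143)),ray(S,D(440,401))]))
E
```

```text
T [[0.526, 0.2337], [0.5328, 0.2186], [0.4891, 0.2029], [0.4846, 0.2152]] [0.50814531 0.21759467]
19.768105623721272 0.046484313547757374
24.12211120423207 0.04541004155092066
S [[0.4901, 0.2038], [0.4851, 0.2198], [0.5296, 0.2351], [0.535, 0.2209]] [0.50995652 0.21988621]
-161.04394910562655 0.04703090404974229
-159.20223405276852 0.048074587518291176
disk [0.50932685 0.22094621 0.022     ] [0.50579571 0.21936397 0.022     ]
neck [ 0.54881962 -0.23405446  0.1355    ] [ 0.54834108 -0.23257515  0.1355    ] (array([ 0.54841539, -0.233435  ,  0.1354713 ]), [np.float64(0.0006987833480736115), np.float64(0.0006987833480736564)])
```

```bash
cat >> h.py <<'E'
from scipy.spatial.transform import Rotation as Ro
def plan(pos,yaw,show=True):
    s=robot.get_state()
    R=Ro.from_euler("xyz",s["tool_rot"],degrees=True)
    d=R.inv().apply(np.array(pos)-s["position"])*100
    rv=(R.inv()*Ro.from_euler("xyz",[180,0,yaw],degrees=True)).as_rotvec(degrees=True)
    print("t",s["clock"],"pos",s["position"].round(4),s["tool_rot"].round(2),"q",s["q"].round(1),"w",round(s["width"],4))
    print("F",s["contact_force"].round(2),"M",s["torque"].round(3))
    print("row cm",d.round(2),"rv",rv.round(2))
E
python3 -c "
from h import *
plan([.509,.219,.2],20.5)"
```

```text
t 0.8 pos [ 0.1816 -0.5981  0.2483] [180.    -0.    16.89] q [-77.1  17.7  93.6   0.   68.7  -4. ] w 0.0852
F [-0.95  0.14  0.66] M [-0.008 -0.018 -0.009]
row cm [ 55.07 -68.67   4.83] rv [ 0.   -0.   -3.61]
```

jog_arm:
  commands:
    - [55,-68.7,0,0,0,-3.6,0.4]
    - [55,-68.7,0,0,0,-3.6,0.4]
    - [55,-68.7,0,0,0,-3.6,0.4]
    - [55,-68.7,0,0,0,-3.6,0.4]
    - [55,-68.7,0,0,0,-3.6,0.4]

```text
clock: 1.22
position: [0.2592, -0.4029, 0.2482]
tool_rot: [180.0, -0.0, 20.4]
contact_force: [2.2, -0.5, -0.7]
width: 0.0513
```

```bash
python3 -c "
from h import *
plan([.509,.219,.2],20.5)"
```

```text
t 1.2167 pos [ 0.2592 -0.4029  0.2482] [ 1.7999e+02 -2.0000e-02  2.0440e+01] q [-62.5   1.3 112.7   0.   66.    7.1] w 0.0513
F [ 2.19 -0.51 -0.68] M [ 0.025 -0.035  0.028]
row cm [ 45.12 -49.55   4.83] rv [ 0.01 -0.02 -0.06]
```

jog_arm:
  commands:
    - [45.1,-49.5,0,0,0,0,0.45]
    - [45.1,-49.5,0,0,0,0,0.45]
    - [45.1,-49.5,0,0,0,0,0.45]
    - [45.1,-49.5,0,0,0,0,0.45]
    - [45.1,-49.5,0,0,0,0,0.45]

```text
clock: 1.63
position: [0.3367, -0.2095, 0.2487]
tool_rot: [179.9, -0.1, 20.4]
contact_force: [0.9, -0.2, 0.1]
width: 0.0473
```

```bash
python3 -c "
from h import *
plan([.509,.219,.15],20.5)"
```

```text
t 1.6333 pos [ 0.3367 -0.2095  0.2487] [ 1.7994e+02 -5.0000e-02  2.0440e+01] q [-38.2  -9.  122.3   0.   66.7  31.4] w 0.0473
F [ 0.92 -0.19  0.09] M [ 0.005 -0.09  -0.024]
row cm [ 31.1  -34.14   9.86] rv [ 0.06 -0.05 -0.06]
```

jog_arm:
  commands:
    - [31.1,-34.1,5,0,0,0,0.45]
    - [31.1,-34.1,5,0,0,0,0.45]
    - [31.1,-34.1,5,0,0,0,0.45]
    - [31.1,-34.1,5,0,0,0,0.45]
    - [31.1,-34.1,5,0,0,0,0.45]

```text
clock: 2.05
position: [0.4141, -0.017, 0.2263]
tool_rot: [179.9, -0.1, 20.5]
contact_force: [0.9, -0.7, 1.1]
width: 0.0467
```

```bash
python3 -c "
from h import *
plan([.509,.219,.12],20.5)"
```

```text
t 2.05 pos [ 0.4141 -0.017   0.2263] [ 1.7994e+02 -9.0000e-02  2.0500e+01] q [ -8.4  -5.1 121.7  -0.   63.4  61.1] w 0.0467
F [ 0.85 -0.69  1.07] M [ 0.    -0.022  0.013]
row cm [ 17.13 -18.79  10.63] rv [ 0.06 -0.09 -0.  ]
```

jog_arm:
  commands:
    - [17.1,-18.8,8,0,0,0,0.45]
    - [17.1,-18.8,8,0,0,0,0.45]
    - [17.1,-18.8,8,0,0,0,0.45]
    - [17.1,-18.8,8,0,0,0,0.45]
    - [17.1,-18.8,8,0,0,0,0.45]

```text
clock: 2.47
position: [0.4879, 0.1677, 0.163]
tool_rot: [180.0, -0.1, 20.5]
contact_force: [0.4, -0.6, 0.0]
width: 0.0464
```

jog_arm:
  commands:
    - [4,-4.4,4,0,0,0,0.45]
    - [4,-4.4,4,0,0,0,0.45]
    - [4,-4.4,4,0,0,0,0.45]

```text
clock: 2.72
position: [0.5088, 0.2242, 0.1198]
tool_rot: [-179.9, 0.2, 20.7]
contact_force: [-0.4, -0.0, 0.6]
width: 0.0472
```

```bash
python3 -c "
from h import *
plan([.509,.219,.08],20.5)"
```

```text
t 2.7167 pos [0.5088 0.2242 0.1198] [-179.92    0.19   20.7 ] q [1.930e+01 1.930e+01 1.081e+02 1.000e-01 5.280e+01 8.850e+01] w 0.0472
F [-0.39 -0.03  0.62] M [ 0.038  0.074 -0.016]
row cm [-0.15  0.5   3.98] rv [-0.08  0.19  0.2 ]
```

jog_arm:
  commands:
    - [-0.1,0.5,3.5,0,0,0,0.45]
    - [-0.1,0.5,3.5,0,0,0,0.45]
    - [-0.1,0.5,3.5,0,0,0,0.45]

```text
clock: 2.97
position: [0.508, 0.2145, 0.0867]
tool_rot: [-180.0, 0.3, 20.5]
contact_force: [0.3, -1.0, -0.0]
width: 0.0469
```

Run:
```python
from h import *
plan([.509,.219,.045],20.5)
T=robot.camera("top");S=robot.camera("scene")
def c(im,x,y,w,h,f): return cv2.resize(im[y:y+h,x:x+w,::-1],(w*f,h*f),interpolation=cv2.INTER_CUBIC)
cv2.imwrite("pics/g1.png",np.hstack([c(T["color"],150,210,100,100,4),c(S["color"],380,260,100,100,4)]))
```

```text
t 2.9667 pos [0.508  0.2145 0.0867] [-179.99    0.34   20.46] q [ 18.4  21.9 109.3  -0.   49.1  87.9] w 0.0469
F [ 0.26 -0.98 -0.02] M [0.01  0.008 0.046]
row cm [ 0.28 -0.38  4.17] rv [-0.01  0.34 -0.04]
```

View pics/g1.png

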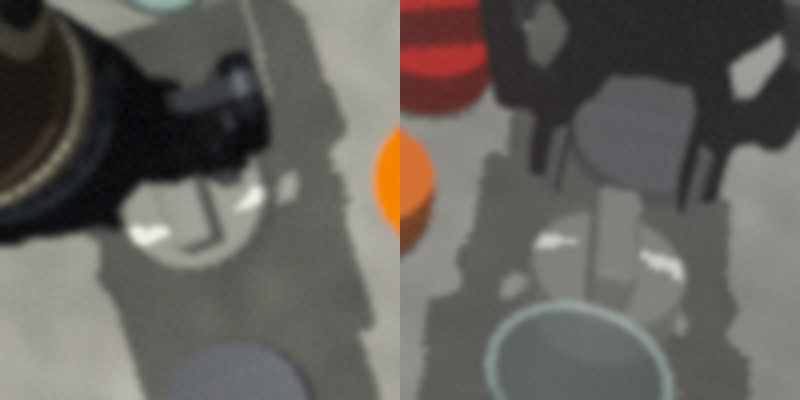

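jog_arm:
  commands:
    - [0.2,-0.3,2,0,0.3,0,0.45]
    - [0.2,-0.3,3.2,0,0.3,0,0.45]
    - [0.2,-0.3,3.9,0,0.3,0,0.45]
    - [0.2,-0.3,3.9,0,0.3,0,0.45]
    - [0.2,-0.3,3.9,0,0.3,0,0.45]

```text
clock: 3.48
position: [0.511, 0.2189, 0.0495]
tool_rot: [-180.0, -0.3, 20.5]
contact_force: [0.3, -0.5, 0.3]
width: 0.0469
```

```bash
python3 -c "
from h import *
plan([.509,.219,.045],20.5)"
```

```text
t 3.4833 pos [0.511  0.2189 0.0495] [-180.     -0.28   20.47] q [ 18.7  25.5 109.7   0.   44.5  88.2] w 0.0469
F [ 0.27 -0.51  0.28] M [-0.008  0.02   0.001]
row cm [-0.18 -0.08  0.45] rv [-0.   -0.28 -0.03]
```

jog_arm:
  commands:
    - [-0.2,-0.1,0.4,0,-0.3,0,0.45]
    - [-0.2,-0.1,0.4,0,-0.3,0,1]
    - [-0.2,-0.1,0.4,0,-0.3,0,1]
    - [-0.2,-0.1,0.4,0,-0.3,0,1]
    - [-0.2,-0.1,0.4,0,-0.3,0,1]

```text
clock: 3.9
position: [0.5094, 0.2197, 0.0458]
tool_rot: [180.0, -0.1, 20.5]
contact_force: [0.8, 0.2, 0.9]
width: 0.0167
```

jog_arm:
  commands:
    - [0,0,0,0,0,0,1]
    - [0,0,0,0,0,0,1]

```text
clock: 4.07
position: [0.5094, 0.2197, 0.0458]
tool_rot: [-180.0, -0.1, 20.5]
contact_force: [-1.1, 0.4, 2.9]
width: 0.0166
```

```bash
python3 -c "
from h import *
plan([.509,.219,.045],20.5)"
```

```text
t 4.0667 pos [0.5094 0.2197 0.0458] [-1.800e+02 -6.000e-02  2.049e+01] q [ 18.8  25.9 109.7   0.   44.3  88.3] w 0.0166
F [-1.05  0.41  2.89] M [ 0.066  0.031 -0.019]
row cm [-0.06  0.05  0.08] rv [-0.   -0.06 -0.01]
```

jog_arm:
  commands:
    - [0,0,-4,0,0,0,1]
    - [0,0,-8,0,0,0,1]
    - [0,0,-12,0,0,0,1]
    - [0,0,-16,0,0,0,1]
    - [0,0,-19,0,0,0,1]

```text
clock: 4.48
position: [0.5094, 0.2196, 0.2384]
tool_rot: [180.0, -0.2, 20.5]
contact_force: [0.6, 0.6, -1.4]
width: 0.0169
```

```bash
python3 -c "
from h import *
plan([.549,-.2333,.24],20.5)"
```

```text
t 4.4833 pos [0.5094 0.2196 0.2384] [ 1.7999e+02 -1.5000e-01  2.0500e+01] q [ 18.8  10.4 103.8  -0.   65.6  88.3] w 0.0169
F [ 0.64  0.59 -1.35] M [-0.022 -0.023 -0.01 ]
row cm [-12.15  43.81  -0.19] rv [ 0.01 -0.15 -0.  ]
```

jog_arm:
  commands:
    - [-12.1,43.8,0,0,0,0,1]
    - [-12.1,43.8,0,0,0,0,1]
    - [-12.1,43.8,0,0,0,0,1]
    - [-12.1,43.8,0,0,0,0,1]
    - [-12.1,43.8,0,0,0,0,1]

```text
clock: 4.9
position: [0.5264, 0.0103, 0.2349]
tool_rot: [-180.0, 0.0, 20.5]
contact_force: [0.1, -0.8, -0.8]
width: 0.0166
```

```bash
python3 -c "
from h import *
plan([.549,-.2333,.24],20.5)"
```

```text
t 4.9 pos [0.5264 0.0103 0.2349] [-1.7999e+02  4.0000e-02  2.0540e+01] q [ -3.6   7.6 107.5  -0.   64.9  65.8] w 0.0166
F [ 0.13 -0.79 -0.76] M [ 0.038 -0.042 -0.009]
row cm [-6.43 23.6  -0.51] rv [-0.01  0.04  0.04]
```

jog_arm:
  commands:
    - [-6.4,23.6,0,0,0,0,1]
    - [-6.4,23.6,0,0,0,0,1]
    - [-6.4,23.6,0,0,0,0,1]
    - [-6.4,23.6,0,0,0,0,1]
    - [-6.4,23.6,0,0,0,0,1]

```text
clock: 5.32
position: [0.5457, -0.1974, 0.2345]
tool_rot: [-179.9, 0.1, 20.5]
contact_force: [0.9, 1.0, -1.1]
width: 0.0167
```

jog_arm:
  commands:
    - [-1.0,3.5,0,0,0,0,1]
    - [-1.0,3.5,0,0,0,0,1]
    - [-1.0,3.5,0,0,0,0,1]

```text
clock: 5.57
position: [0.5487, -0.2337, 0.2343]
tool_rot: [-179.9, 0.1, 20.3]
contact_force: [-0.1, -0.1, -0.6]
width: 0.0171
```

Run:
```python
from h import *
plan([.5486,-.2333,.2],20.5)
T=robot.camera("top");S=robot.camera("scene")
def c(im,x,y,w,h,f): return cv2.resize(im[y:y+h,x:x+w,::-1],(w*f,h*f),interpolation=cv2.INTER_CUBIC)
cv2.imwrite("pics/g2.png",np.hstack([c(T["color"],410,150,100,120,4),c(S["color"],160,100,100,120,4)]))
```

```text
t 5.5667 pos [ 0.5487 -0.2337  0.2343] [-1.7992e+02  6.0000e-02  2.0270e+01] q [-27.3  15.3  98.3   0.   66.5  42.5] w 0.0171
F [-0.15 -0.11 -0.63] M [-0.006 -0.002 -0.008]
row cm [ 0.01 -0.03  3.44] rv [-0.08  0.06 -0.23]
```

View pics/g2.png

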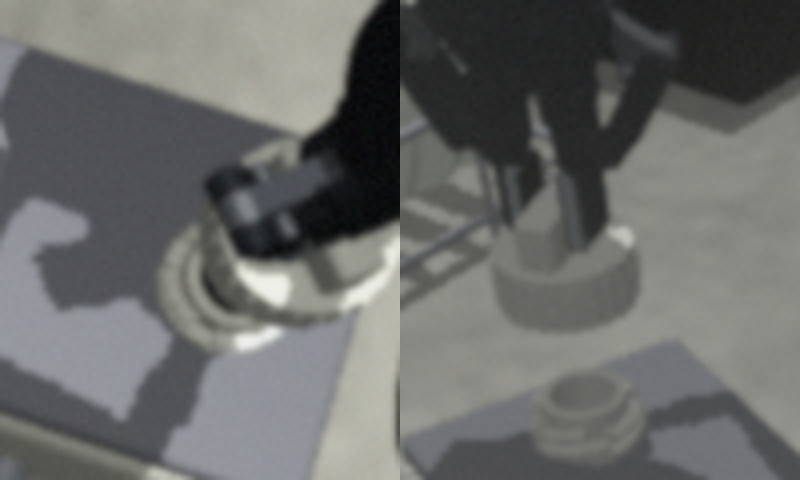

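Run:
```python
from h import *
def prj(p,X):
    x=p["camera_matrix"]@(p["R"]@np.array(X)+p["t"]);return x[:2]/x[2]
T=robot.camera("top");S=robot.camera("scene")
a=np.radians(np.arange(0,360,2))
for n,p,ox,oy,xo in(("S",S,160,100,400),("T",T,410,150,0)):
    for z in(.1885,.2105):
        q=np.array([prj(p,[.5487+.031*np.cos(t),-.2335+.031*np.sin(t),z])for t in a])
        d=(q+.5-[ox,oy])*4+[xo,0]; print(n,z,d.min(0).round(),d.max(0).round())
for t in robot.trace(T,"cap"): print(t["conf"],t["xy"])
```

```text
S 0.1885 [496. 259.] [637. 333.]
S 0.2105 [488. 217.] [631. 290.]
T 0.1885 [197. 158.] [373. 328.]
T 0.2105 [215. 140.] [397. 315.]
0.77 [270.0, 306.5]
0.69 [479.2, 217.4]
0.66 [260.8, 254.3]
```

jog_arm:
  commands:
    - [0,0,2,0,0,0,1]
    - [0,0,4,0,0,0,1]
    - [0,0,5,0,0,0,1]
    - [0,0,5.3,0,0,0,1]
    - [0,0,5.3,0,0,0,1]

```text
clock: 6.23
position: [0.5488, -0.2306, 0.1813]
tool_rot: [-179.9, 0.1, 20.6]
contact_force: [-0.5, -0.5, -0.7]
width: 0.0168
```

```bash
python3 -c "
from h import *
plan([.5486,-.2333,.175],20.5)"
```

```text
t 6.2333 pos [ 0.5488 -0.2306  0.1813] [-1.7989e+02  1.0000e-01  2.0560e+01] q [-27.   18.5 100.8   0.   60.8  42.5] w 0.0168
F [-0.47 -0.53 -0.67] M [0.013 0.075 0.013]
row cm [-0.11  0.25  0.63] rv [-0.11  0.1   0.06]
```

jog_arm:
  commands:
    - [-0.1,0.25,0,0,0,0,1]
    - [-0.1,0.25,0,0,0,0,1]
    - [-0.1,0.25,0.2,0,0,0,1]
    - [-0.1,0.25,0.3,0,0,0,1]
    - [-0.1,0.25,0.4,0,0,0,1]

```text
clock: 6.65
position: [0.5496, -0.2347, 0.1787]
tool_rot: [180.0, -0.0, 20.5]
contact_force: [0.4, 0.4, -0.4]
width: 0.017
```

```bash
python3 -c "
from h import *
plan([.5486,-.2333,.175],20.5)"
```

```text
t 6.65 pos [ 0.5496 -0.2347  0.1787] [ 1.7996e+02 -4.0000e-02  2.0480e+01] q [-27.3  18.9 100.7   0.   60.4  42.2] w 0.017
F [ 0.39  0.42 -0.39] M [0.039 0.043 0.014]
row cm [-0.04 -0.17  0.37] rv [ 0.04 -0.04 -0.02]
```

```bash
cat >> h.py <<'E'
def avg(n=5):
    P=[];F=[];M=[];Y=[]
    for i in range(n):
        s=robot.get_state();P.append(s["position"]);F.append(s["contact_force"]);M.append(s["torque"]);Y.append(s["tool_rot"][2])
        if i<n-1: robot.camera("top")
    P=np.array(P);print("t",s["clock"],"P",P.mean(0).round(4),"sd",P.std(0).round(4),"yaw",np.mean(Y).round(2),"F",np.mean(F,0).round(2),"M",np.mean(M,0).round(3),"q6",s["q"][5].round(1))
    print("h_grip mm",(P[:,2].mean()-.0078-.11)*1000)
E
python3 -c "
from h import *
avg(6)"
```

```text
t 6.9 P [ 0.5493 -0.2346  0.1783] sd [0.0001 0.0001 0.0002] yaw 20.48 F [-0.1   0.07 -1.22] M [ 0.001  0.019 -0.004] q6 42.2
h_grip mm 60.53150234594672
```

jog_arm:
  commands:
    - [0,-0.13,0.1,0,0,0,1]
    - [0,-0.13,0.2,0,0,0,1]
    - [0,-0.13,0.3,0,0,0,1]
    - [0,-0.13,0.35,0,0,0,1]
    - [0,-0.13,0.35,0,0,0,1]

```text
clock: 7.32
position: [0.5488, -0.2333, 0.1745]
tool_rot: [-180.0, 0.0, 20.5]
contact_force: [0.4, -0.8, -2.1]
width: 0.0169
```

```bash
python3 -c "
from h import *
avg(3)"
```

```text
t 7.4167 P [ 0.5488 -0.2333  0.1746] sd [0.     0.     0.0001] yaw 20.49 F [ 0.2  0.1 -1.5] M [-0.007  0.006 -0.005] q6 42.3
h_grip mm 56.819046341250804
```

No contact yet, and no lateral force either. I'll keep lowering in small steps.

jog_arm:
  commands:
    - [0,0,0.06,0,0,0,1]
    - [0,0,0.12,0,0,0,1]
    - [0,0,0.15,0,0,0,1]
    - [0,0,0.15,0,0,0,1]

```text
clock: 7.75
position: [0.5488, -0.2333, 0.1731]
tool_rot: [-180.0, 0.0, 20.5]
contact_force: [-0.1, -0.5, -1.0]
width: 0.017
```

```bash
python3 -c "
from h import *
avg(2)"
```

```text
t 7.8 P [ 0.5488 -0.2333  0.1732] sd [0. 0. 0.] yaw 20.49 F [ 0.19 -0.38 -1.46] M [ 0.015 -0.002 -0.042] q6 42.3
h_grip mm 55.37882266342965
```

jog_arm:
  commands:
    - [0,0,0.06,0,0,0,1]
    - [0,0,0.12,0,0,0,1]
    - [0,0,0.15,0,0,0,1]
    - [0,0,0.15,0,0,0,1]

```text
clock: 8.13
position: [0.5488, -0.2333, 0.1716]
tool_rot: [-180.0, 0.0, 20.5]
contact_force: [0.2, 0.3, -1.4]
width: 0.0167
```

jog_arm:
  commands:
    - [0,0,0.05,0,0,0,1]
    - [0,0,0.1,0,0,0,1]
    - [0,0,0.1,0,0,0,1]

```text
clock: 8.38
position: [0.5491, -0.2334, 0.1713]
tool_rot: [180.0, -0.0, 20.5]
contact_force: [-1.0, 0.0, 0.5]
width: 0.0168
```

```bash
python3 -c "
from h import *
avg(3)"
```

```text
t 8.4833 P [ 0.549  -0.2334  0.1713] sd [0. 0. 0.] yaw 20.49 F [-1.33 -0.04  1.22] M [0.096 0.187 0.006] q6 42.3
h_grip mm 53.46925133230941
```

jog_arm:
  commands:
    - [0,0,0.06,0,0,0,1]
    - [0,0,0.06,0,0,0,1]

```text
clock: 8.65
position: [0.5491, -0.2334, 0.1711]
tool_rot: [180.0, -0.0, 20.5]
contact_force: [-1.7, 0.5, 4.0]
width: 0.0168
```

```bash
python3 -c "
from h import *
avg(3)"
```

```text
t 8.75 P [ 0.5491 -0.2334  0.1712] sd [0. 0. 0.] yaw 20.49 F [-2.07  0.91  4.89] M [ 0.134  0.332 -0.027] q6 42.3
h_grip mm 53.35404062925751
```

jog_arm:
  commands:
    - [0,0,0,0,0,-1,1]
    - [0,0,0,0,0,-2,1]
    - [0,0,0,0,0,-3,1]
    - [0,0,0,0,0,-4,1]
    - [0,0,0,0,0,-4,1]

```text
clock: 9.17
position: [0.5494, -0.2338, 0.1714]
tool_rot: [179.9, -0.0, 24.5]
contact_force: [-1.8, 0.6, 6.2]
width: 0.0172
```

```bash
python3 -c "
from h import *
avg(2)"
```

```text
t 9.2167 P [ 0.5494 -0.2338  0.1714] sd [0. 0. 0.] yaw 24.5 F [-1.86  0.1   5.63] M [ 0.027  0.339 -0.117] q6 38.3
h_grip mm 53.55376764903459
```

jog_arm:
  commands:
    - [0,0,-0.01,0,0,-1.6,1]
    - [0,0,-0.02,0,0,-3.2,1]
    - [0,0,-0.02,0,0,-4.8,1]
    - [0,0,-0.03,0,0,-6.4,1]
    - [0,0,-0.03,0,0,-8,1]

```text
clock: 9.63
position: [0.5496, -0.2338, 0.1719]
tool_rot: [179.9, -0.1, 32.5]
contact_force: [-1.6, 1.0, 6.6]
width: 0.0167
```

```bash
python3 -c "
from h import *
avg(2)"
```

```text
t 9.6833 P [ 0.5496 -0.2338  0.1719] sd [0. 0. 0.] yaw 32.58 F [-1.54  1.11  7.05] M [ 0.044  0.382 -0.195] q6 30.2
h_grip mm 54.114168639516414
```

jog_arm:
  commands:
    - [0,0,-0.05,0,0,-2,1]
    - [0,0,-0.06,0,0,-4,1]
    - [0,0,-0.07,0,0,-6,1]
    - [0,0,-0.08,0,0,-8,1]
    - [0,0,-0.09,0,0,-10,1]

```text
clock: 10.1
position: [0.5497, -0.2339, 0.1726]
tool_rot: [179.9, -0.0, 42.6]
contact_force: [-0.1, -0.6, 4.3]
width: 0.0166
```

```bash
python3 -c "
from h import *
avg(2)"
```

```text
t 10.15 P [ 0.5498 -0.2339  0.1726] sd [0.     0.0001 0.    ] yaw 42.61 F [-0.48 -0.19  5.26] M [-0.029  0.204 -0.093] q6 20.1
h_grip mm 54.8491202736333
```

jog_arm:
  commands:
    - [0,0,-0.01,0,0,-2,1]
    - [0,0,-0.03,0,0,-4,1]
    - [0,0,-0.05,0,0,-6,1]
    - [0,0,-0.06,0,0,-8,1]
    - [0,0,-0.06,0,0,-8,1]

```text
clock: 10.57
position: [0.5487, -0.2332, 0.1712]
tool_rot: [-180.0, 0.0, 50.5]
contact_force: [0.3, -0.3, -1.3]
width: 0.0171
```

```bash
python3 -c "
from h import *
avg(2)"
```

```text
t 10.6167 P [ 0.5486 -0.2333  0.1712] sd [0. 0. 0.] yaw 50.48 F [ 0.18 -0.13 -1.39] M [-0.101 -0.001 -0.023] q6 12.3
h_grip mm 53.412069257336285
```

jog_arm:
  commands:
    - [0,0,0.08,0,0,0,1]
    - [0,0,0.16,0,0,0,1]
    - [0,0,0.2,0,0,0,1]
    - [0,0,0.2,0,0,0,1]

```text
clock: 10.95
position: [0.5488, -0.2333, 0.1697]
tool_rot: [-180.0, 0.0, 50.5]
contact_force: [-0.3, -0.6, -1.9]
width: 0.0169
```

```bash
python3 -c "
from h import *
avg(1)"
```

```text
t 10.95 P [ 0.5488 -0.2333  0.1697] sd [0. 0. 0.] yaw 50.48 F [-0.3  -0.55 -1.86] M [-0.109 -0.067 -0.009] q6 12.3
h_grip mm 51.87871273391002
```

jog_arm:
  commands:
    - [0,0,0.06,0,0,0,1]
    - [0,0,0.12,0,0,0,1]
    - [0,0,0.12,0,0,0,1]

```text
clock: 11.2
position: [0.5489, -0.2333, 0.1687]
tool_rot: [180.0, -0.0, 50.5]
contact_force: [-0.5, -0.9, -1.8]
width: 0.0164
```

```bash
python3 -c "
from h import *
avg(1)"
```

```text
t 11.2 P [ 0.5489 -0.2333  0.1687] sd [0. 0. 0.] yaw 50.49 F [-0.54 -0.89 -1.76] M [-0.036  0.023  0.012] q6 12.3
h_grip mm 50.90565436541757
```

jog_arm:
  commands:
    - [0,0,0.06,0,0,0,1]
    - [0,0,0.12,0,0,0,1]
    - [0,0,0.15,0,0,0,1]
    - [0,0,0.15,0,0,0,1]

```text
clock: 11.53
position: [0.5488, -0.2333, 0.1671]
tool_rot: [-180.0, 0.0, 50.5]
contact_force: [-0.3, -0.7, -1.1]
width: 0.0172
```

```bash
python3 -c "
from h import *
avg(1)"
```

```text
t 11.5333 P [ 0.5488 -0.2333  0.1671] sd [0. 0. 0.] yaw 50.49 F [-0.32 -0.72 -1.07] M [-0.093  0.082  0.023] q6 12.3
h_grip mm 49.31210551318231
```

jog_arm:
  commands:
    - [0,0,0.06,0,0,0,1]
    - [0,0,0.08,0,0,0,1]
    - [0,0,0.08,0,0,0,1]

```text
clock: 11.78
position: [0.5488, -0.2333, 0.1663]
tool_rot: [-180.0, 0.0, 50.5]
contact_force: [-0.4, -0.8, -0.3]
width: 0.0168
```

```bash
python3 -c "
from h import *
avg(1)"
```

```text
t 11.7833 P [ 0.5488 -0.2333  0.1663] sd [0. 0. 0.] yaw 50.49 F [-0.45 -0.82 -0.29] M [-0.013 -0.018  0.05 ] q6 12.3
h_grip mm 48.51706553476574
```

jog_arm:
  commands:
    - [0,0,0.06,0,0,0,1]
    - [0,0,0.12,0,0,0,1]
    - [0,0,0.12,0,0,0,1]
    - [0,0,0.12,0,0,0,1]

```text
clock: 12.12
position: [0.5488, -0.2333, 0.1652]
tool_rot: [-180.0, 0.0, 50.5]
contact_force: [-0.5, 0.3, -0.9]
width: 0.0166
```

```bash
python3 -c "
from h import *
avg(2)"
```

```text
t 12.1667 P [ 0.5488 -0.2333  0.1652] sd [0. 0. 0.] yaw 50.49 F [-0.6  -0.16 -0.88] M [-0.075  0.032  0.013] q6 12.3
h_grip mm 47.384588202488715
```

jog_arm:
  commands:
    - [0,0,0.06,0,0,0,1]
    - [0,0,0.1,0,0,0,1]
    - [0,0,0.1,0,0,0,1]
    - [0,0,0.1,0,0,0,1]

```text
clock: 12.5
position: [0.549, -0.2334, 0.1647]
tool_rot: [180.0, -0.0, 50.5]
contact_force: [-0.1, -0.3, 1.1]
width: 0.0168
```

```bash
python3 -c "
from h import *
avg(2)"
```

```text
t 12.55 P [ 0.549  -0.2333  0.1647] sd [0. 0. 0.] yaw 50.49 F [-0.29  0.16  1.5 ] M [ 0.001  0.152 -0.034] q6 12.3
h_grip mm 46.86920382287747
```

Contact at about 47 mm, so the click has happened. Now I turn clockwise, following the thread down.

jog_arm:
  commands:
    - [0,0,0,0,0,1.6,1]
    - [0,0,0.01,0,0,3.2,1]
    - [0,0,0.02,0,0,4.8,1]
    - [0,0,0.03,0,0,6.4,1]
    - [0,0,0.03,0,0,8,1]

```text
clock: 12.97
position: [0.5494, -0.2336, 0.1645]
tool_rot: [179.9, -0.0, 42.4]
contact_force: [-0.9, -0.0, 2.4]
width: 0.0166
```

```bash
python3 -c "
from h import *
avg(2)"
```

```text
t 13.0167 P [ 0.5494 -0.2335  0.1645] sd [0. 0. 0.] yaw 42.4 F [-0.99  0.02  2.21] M [-0.063  0.09   0.   ] q6 20.4
h_grip mm 46.7206603149158
```

jog_arm:
  commands:
    - [0,0,0.01,0,0,2,1]
    - [0,0,0.02,0,0,4,1]
    - [0,0,0.04,0,0,6,1]
    - [0,0,0.05,0,0,8,1]
    - [0,0,0.05,0,0,8,1]

```text
clock: 13.43
position: [0.5494, -0.2334, 0.164]
tool_rot: [179.9, -0.0, 34.5]
contact_force: [-0.7, -0.8, 2.3]
width: 0.0168
```

```bash
python3 -c "
from h import *
avg(2)"
```

```text
t 13.4833 P [ 0.5494 -0.2334  0.164 ] sd [0. 0. 0.] yaw 34.52 F [-0.18  0.06  2.29] M [ 0.    -0.013 -0.003] q6 28.2
h_grip mm 46.159578889366934
```

jog_arm:
  commands:
    - [0,0,0.02,0,0,2,1]
    - [0,0,0.03,0,0,4,1]
    - [0,0,0.05,0,0,6,1]
    - [0,0,0.06,0,0,8,1]
    - [0,0,0.07,0,0,10,1]

```text
clock: 13.9
position: [0.5493, -0.2334, 0.1632]
tool_rot: [180.0, -0.0, 24.5]
contact_force: [0.2, 0.5, 2.9]
width: 0.0167
```

```bash
python3 -c "
from h import *
avg(2)"
```

```text
t 13.95 P [ 0.5493 -0.2334  0.1632] sd [0. 0. 0.] yaw 24.44 F [-0.16  0.21  2.89] M [-0.015  0.005  0.058] q6 38.4
h_grip mm 45.385908176077365
```

jog_arm:
  commands:
    - [0,0,0.02,0,0,2,1]
    - [0,0,0.03,0,0,4,1]
    - [0,0,0.05,0,0,6,1]
    - [0,0,0.06,0,0,8,1]
    - [0,0,0.06,0,0,10,1]

```text
clock: 14.37
position: [0.5492, -0.2333, 0.1625]
tool_rot: [180.0, -0.0, 14.5]
contact_force: [-0.3, 0.9, 2.3]
width: 0.0167
```

```bash
python3 -c "
from h import *
avg(2)"
```

```text
t 14.4167 P [ 0.5492 -0.2333  0.1625] sd [0. 0. 0.] yaw 14.46 F [0.1  0.84 2.7 ] M [ 0.014 -0.022  0.029] q6 48.4
h_grip mm 44.69625415811236
```

jog_arm:
  commands:
    - [0,0,0.02,0,0,2,1]
    - [0,0,0.03,0,0,4,1]
    - [0,0,0.05,0,0,6,1]
    - [0,0,0.06,0,0,8,1]
    - [0,0,0.07,0,0,10,1]

```text
clock: 14.83
position: [0.5493, -0.2335, 0.1617]
tool_rot: [180.0, -0.1, 4.5]
contact_force: [-0.2, -0.2, 1.9]
width: 0.0167
```

```bash
python3 -c "
from h import *
avg(2)"
```

```text
t 14.8833 P [ 0.5492 -0.2334  0.1617] sd [0. 0. 0.] yaw 4.49 F [-0.41 -0.15  2.  ] M [-0.034 -0.019  0.029] q6 58.3
h_grip mm 43.90559380151045
```

jog_arm:
  commands:
    - [0,0,0.01,0,0,1.2,1]
    - [0,0,0.02,0,0,2.4,1]
    - [0,0,0.03,0,0,3.6,1]
    - [0,0,0.04,0,0,4.8,1]
    - [0,0,0.04,0,0,6,1]

```text
clock: 15.3
position: [0.5491, -0.2333, 0.1612]
tool_rot: [180.0, -0.0, -1.6]
contact_force: [0.7, 0.1, 1.9]
width: 0.0168
```

```bash
python3 -c "
from h import *
avg(2)"
```

```text
t 15.35 P [ 0.5491 -0.2333  0.1612] sd [0. 0. 0.] yaw -1.62 F [0.55 0.03 2.25] M [ 0.023 -0.069  0.028] q6 64.4
h_grip mm 43.382807869376194
```

jog_arm:
  commands:
    - [0,0,0.01,0,0,1,1]
    - [0,0,0.02,0,0,2,1]
    - [0,0,0.02,0,0,3,1]
    - [0,0,0.03,0,0,4,1]

```text
clock: 15.68
position: [0.549, -0.2333, 0.1609]
tool_rot: [180.0, -0.0, -5.6]
contact_force: [0.3, 0.3, 3.8]
width: 0.0165
```

```bash
python3 -c "
from h import *
avg(2)"
```

```text
t 15.7333 P [ 0.549  -0.2333  0.1609] sd [0. 0. 0.] yaw -5.62 F [0.55 0.69 3.85] M [ 0.053 -0.088  0.037] q6 68.4
h_grip mm 43.13252048119527
```

jog_arm:
  commands:
    - [0,0,0.01,0,0,1,1]
    - [0,0,0.01,0,0,2,1]
    - [0,0,0.02,0,0,3,1]

```text
clock: 15.98
position: [0.5489, -0.2333, 0.1607]
tool_rot: [180.0, -0.0, -8.6]
contact_force: [-0.2, 0.0, 4.2]
width: 0.0168
```

```bash
python3 -c "
from h import *
avg(2)"
```

```text
t 16.0333 P [ 0.5489 -0.2333  0.1607] sd [0. 0. 0.] yaw -8.62 F [0.11 0.04 4.04] M [ 0.046 -0.027  0.049] q6 71.4
h_grip mm 42.861984357307385
```

jog_arm:
  commands:
    - [0,0,0,0,0,1,1]
    - [0,0,0.01,0,0,2,1]
    - [0,0,0.01,0,0,3,1]

```text
clock: 16.28
position: [0.5489, -0.2333, 0.1605]
tool_rot: [180.0, 0.0, -11.6]
contact_force: [0.1, 0.4, 4.1]
width: 0.0169
```

```bash
python3 -c "
from h import *
avg(2)"
```

```text
t 16.3333 P [ 0.5489 -0.2333  0.1604] sd [0. 0. 0.] yaw -11.62 F [ 0.39 -0.11  3.64] M [ 0.016 -0.062  0.032] q6 74.4
h_grip mm 42.64656511799415
```

jog_arm:
  commands:
    - [0,0,0.01,0,0,1,1]
    - [0,0,0.01,0,0,2,1]
    - [0,0,0.02,0,0,3,1]

```text
clock: 16.58
position: [0.5488, -0.2333, 0.1602]
tool_rot: [180.0, 0.0, -14.6]
contact_force: [0.6, 0.3, 4.0]
width: 0.0163
```

```bash
python3 -c "
from h import *
avg(2)"
```

```text
t 16.6333 P [ 0.5488 -0.2333  0.1602] sd [0. 0. 0.] yaw -14.62 F [ 0.12 -0.07  4.2 ] M [-0.031  0.023  0.048] q6 77.4
h_grip mm 42.39384235316969
```

jog_arm:
  commands:
    - [0,0,0,0,0,1,1]
    - [0,0,0.01,0,0,2,1]
    - [0,0,0.01,0,0,2,1]

```text
clock: 16.88
position: [0.5487, -0.2333, 0.16]
tool_rot: [180.0, 0.0, -16.6]
contact_force: [-0.4, 0.7, 2.8]
width: 0.017
```

```bash
python3 -c "
from h import *
avg(2)"
```

```text
t 16.9333 P [ 0.5487 -0.2333  0.16  ] sd [0. 0. 0.] yaw -16.54 F [-0.4   0.73  3.12] M [-0.009  0.035  0.089] q6 79.3
h_grip mm 42.247237298661936
```

jog_arm:
  commands:
    - [0,0,0,0,0,1,1]
    - [0,0,0.01,0,0,2,1]
    - [0,0,0.01,0,0,2,1]

```text
clock: 17.18
position: [0.5488, -0.2335, 0.16]
tool_rot: [180.0, -0.0, -18.5]
contact_force: [-1.2, -1.5, 3.1]
width: 0.017
```

```bash
python3 -c "
from h import *
avg(2)"
```

```text
t 17.2333 P [ 0.5488 -0.2335  0.16  ] sd [0. 0. 0.] yaw -18.52 F [-1.07 -1.15  3.63] M [-0.216  0.027  0.178] q6 81.3
h_grip mm 42.21139909852038
```

jog_arm:
  commands:
    - [0,0,0,0,0,0.5,1]
    - [0,0,0,0,0,1,1]

```text
clock: 17.4
position: [0.5489, -0.2336, 0.16]
tool_rot: [180.0, -0.0, -19.5]
contact_force: [-0.6, -2.3, 2.7]
width: 0.0168
```

```bash
python3 -c "
from h import *
avg(3)"
```

```text
t 17.5 P [ 0.5489 -0.2336  0.16  ] sd [0. 0. 0.] yaw -19.53 F [ 0.05 -1.93  2.75] M [-0.345  0.111  0.241] q6 82.3
h_grip mm 42.20690986724505
```

Solid stop: torque is rising at a constant 42.2 mm. I'll ease back slightly and let go.

jog_arm:
  commands:
    - [0,0,0,0,0,-1,1]
    - [0,0,-0.05,0,0,-2,1]
    - [0,0,-0.06,0,0,-2,0.45]
    - [0,0,-0.06,0,0,-2,0.45]
    - [0,0,-0.06,0,0,-2,0.45]

```text
clock: 17.92
position: [0.5484, -0.2325, 0.16]
tool_rot: [-179.9, 0.1, -17.5]
contact_force: [-0.2, -0.5, -0.2]
width: 0.0469
```

jog_arm:
  commands:
    - [0,0,0,0,0,0,0.45]
    - [0,0,0,0,0,0,0.45]

```text
clock: 18.08
position: [0.5487, -0.2329, 0.1604]
tool_rot: [-180.0, 0.0, -17.5]
contact_force: [-0.2, -1.1, -0.1]
width: 0.0471
```

```bash
python3 -c "
from h import *
plan([.549,-.2333,.3],-17)"
```

```text
t 18.0833 pos [ 0.5487 -0.2329  0.1604] [-1.7997e+02  4.0000e-02 -1.7510e+01] q [-27.2  20.  101.5   0.   58.5  80.3] w 0.0471
F [-0.21 -1.15 -0.09] M [-0.011  0.031  0.02 ]
row cm [  0.03   0.02 -13.96] rv [-0.03  0.04 -0.51]
```

jog_arm:
  commands:
    - [0,0,-1,0,0,0,0.45]
    - [0,0,-4,0,0,0,0.45]
    - [0,0,-8,0,0,0,0.45]
    - [0,0,-12,0,0,0,0.45]
    - [0,0,-15,0,0,0,0.45]

```text
clock: 18.5
position: [0.5497, -0.2336, 0.3152]
tool_rot: [180.0, -0.2, -17.5]
contact_force: [1.1, 0.2, 0.7]
width: 0.0471
```

jog_arm:
  commands:
    - [-15,0,0,0,0,0,0.45]
    - [-15,0,0,0,0,0,0.45]
    - [-15,0,0,0,0,0,0.45]
    - [-15,0,0,0,0,0,0.45]
    - [-15,0,0,0,0,0,0.45]

```text
clock: 18.92
position: [0.4015, -0.1862, 0.3108]
tool_rot: [-180.0, 0.2, -17.5]
contact_force: [0.4, 0.6, -0.8]
width: 0.0468
```

Run:
```python
from h import *
plan([.549,-.2333,.3],-17)
T=robot.camera("top");S=robot.camera("scene")
def c(im,x,y,w,h,f): return cv2.resize(im[y:y+h,x:x+w,::-1],(w*f,h*f),interpolation=cv2.INTER_CUBIC)
cv2.imwrite("pics/e.png",np.hstack([c(T["color"],380,150,100,120,4),c(S["color"],160,140,100,120,4)]))
for n,p in("T",T),("S",S):
    for t in robot.trace(p,"cap"):
        print(n,t["conf"],t["xy"],onz(p,t["xy"],.145)[:2].round(4))
    for k in("tumbler","jar_lid","measure"): print(k,[(t["conf"],t["xy"]) for t in robot.trace(p,k)][:2])
cv2.imwrite("pics/full.png",T["color"][:,:,::-1])
```

```text
t 18.9167 pos [ 0.4015 -0.1862  0.3108] [-1.7998e+02  1.7000e-01 -1.7540e+01] q [-30.5  -6.4 112.7  -0.   74.   77. ] w 0.0468
F [ 0.42  0.62 -0.82] M [-0.001 -0.     0.021]
row cm [15.49  0.05  1.04] rv [-0.02  0.17 -0.54]
T 0.96 [269.1, 306.2] [0.4199 0.0734]
T 0.67 [260.0, 254.0] [0.498  0.0879]
T 0.6 [469.3, 217.9] [ 0.5474 -0.2306]
tumbler [(0.66, [176.1, 194.0])]
jar_lid [(0.94, [210.5, 315.3])]
measure [(0.57, [396.5, 185.3])]
S 0.9 [202.9, 202.2] [ 0.5712 -0.2168]
S 0.89 [368.4, 307.1] [0.6292 0.1538]
S 0.57 [384.1, 269.8] [0.5484 0.1375]
tumbler [(0.96, [418.9, 369.1])]
jar_lid [(0.7, [440.1, 297.5])]
measure [(0.74, [229.7, 236.3])]
```

View pics/e.png

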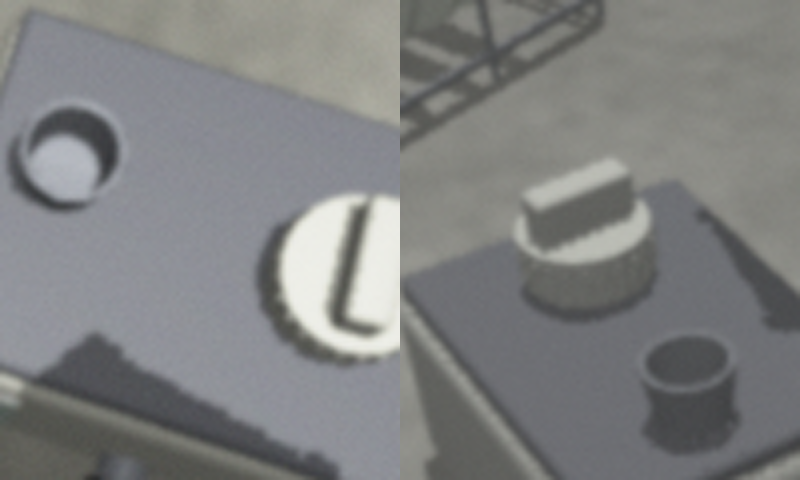

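Run:
```python
from h import *
S=robot.camera("scene")
for z in(.1642,.169):
    x=S["camera_matrix"]@(S["R"]@np.array([.5488,-.2333,z])+S["t"]);print(z,x[:2]/x[2],"seen 204.5 186.0")
s=robot.get_state();print(s["contact_force"])
```

```text
0.1642 [203.21286561 184.72653106] seen 204.5 186.0
0.169 [202.83086738 182.51045509] seen 204.5 186.0
[ 0.3875156  -0.54749589  0.19505266]
```

The picture fits the home height of 164 mm for the bar top, and does not fit the clicked-only height. I'm handing in.

```bash
python3 -c "
from rig import robot
print(robot.close_job())"
```

```text
the job is handed in; nothing more can be done
None
```

The white cap is screwed home on the filler neck, the gripper has let go, and the job is handed in after about 20 s of robot time. No verdict was reported.

- **Finding the thread:** I set the cap down on the ramps, with the bar centre about 53.4 mm above the deck. A light press of roughly 4–8 N and about 30° counter-clockwise brought it over the top. It then went down freely and touched again at about 47 mm, which is the click.
- **Tightening:** About 70° clockwise drew it down to 42.2 mm. There it stopped sinking while the torque rose to 0.24 N m, so I eased back 2°, let go and moved the arm clear.
- **Last checks:**
  - The cap looks upright and centred on the neck in both pictures.
  - The bar top is about 1.3 px from where the home height would put it in the scene picture, and about 3.5 px lower than the clicked-only height would put it. At that resolution this is only a rough check.
  - The tumbler, jar lid and measuring cup are where they were, to within about 4 px.
- **A check that disagreed:** The network's cap position in the scene picture, put at a height of 145 mm, came out about 28 mm from the neck. I took that as a wrong height assumption rather than a real shift. The same check in the top picture agreed with the neck to about 3 mm.
- **Not measured:** I could not read the neck twist directly. I judged it from the measured torque, which stayed below about 0.25 N m at every reading.

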